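Reset a slide warmer's pull-to-set dial

TASK

Set the slide warmer to the steel clip on its dial: pull the black knob straight up to unlock it, turn it anticlockwise until its white pointer is at the clip, and push it back down fully home. The locking notch is hidden somewhere under the width of the clip, so feel for it: press only lightly while turning slowly to and fro until the knob drops in, never force it. Leave the slides and the mould lying on the warm plate as they are.

Things in the scene. Friction and masses are not known exactly. Their poses are not given: they have to be found in the camera images.
- warmer: the slide warmer, fixed: grey housing 140 x 230 mm, deck 55 mm above the bench; aluminium warm plate (122 x 98 mm, 4 mm thick) on its -y half, dial on its +y half. Origin under its centre on the bench; x to its back, y to its left seen from the front, z up. The dial's upright axis is at x = 0, y = +55 mm; a flat black dial ring with white ticks (radius 54 mm, 2.5 mm thick) lies there
- dial_seat: fixed steel mount of the black knob; origin on the dial's axis, 57.5 mm above the bench, z up; x axis = pointer direction when dial reads 0. Under the knob, inside the warmer, is a sprung index plate: off a notch the knob's tooth lands on it and it yields up to 5 mm (2.5 N at first, 2.5 N more per mm, then rigid). In the notch it springs back and the push vanishes
- dial_pull (a joint): height of the knob above home, m: 0 fully home and locked, 0.012 pulled fully out. No return spring: friction (about 1.5 N) holds it where it is left. An 8 mm tooth under it locks it against turning below 0.008; at 0.009 to 0.012 it turns freely. Lowered off a notch, it lands on the sprung plate at about 0.008; over the notch it goes down to 0
- dial (a joint): turn of the knob, rad, anticlockwise seen from above; near 0 at the start, stops at -0.15 and 1.75. Stays where it is left. The start notch at 0 is loose (about 0.17 rad of play each side); the one under the clip has only 0.033 rad of play each side, and there turning is stopped both ways, with slight rubbery give
- knob_grip (a point): point on the knob's axis for grasping: half-way along the knob's grip bar, which is 54 mm long, 12 mm wide and stands 33 mm above the round skirt (radius 36 mm, 12 mm high); this point is 24 mm above the skirt's top and 9 mm below the bar's top. Its x axis lies along the bar, towards the pointer; z up; it moves with the knob
- pointer_tip (a point): outer tip of the knob's small white pointer at the skirt's rim, 45 mm from the axis, 3 mm above the skirt's underside
- clip_mid (a point): middle of the steel setting clip on the dial ring's rim, 54.5 mm from the dial's axis, just under its small raised ridge; the clip is about 20 mm wide along the rim and stays put, 0.75 to 1.45 rad anticlockwise of the knob's zero. The hidden notch is met with the pointer somewhere up to 0.2 rad to either side of this point
- slides_mid (a point): centre of a stack of glass slides, 28 x 77 x 8 mm, lying loose on the warm plate
- mould_mid (a point): centre of a small steel mould, 31 x 43 x 12 mm, lying loose on the warm plate nearer the dial

How it is judged (in metres and radians):
On the way, in this order (a step that is already met when the one before it is completed fails the run):
1. the knob is pulled out of its lock (at least 8.5 mm) before it is turned (value of joint dial_pull above 0.0085 m and value of joint dial below 0.25 rad), for 0.1 s.
2. the pointer is turned to the clip (tip within 20 mm of the clip's middle) (horizontal distance between pointer_tip and clip_mid below 0.02 m), for 0.1 s.
At the end, for the whole second after the job is handed in: The knob is fully home (within 1.5 mm) in the notch under the clip, its pointer tip within 20 mm of the clip's middle, at rest (value of joint dial_pull below 0.0015 m and horizontal distance between pointer_tip and clip_mid below 0.02 m and velocity of joint dial between -0.05 and 0.05 rad/s); the robot touches nothing.
It fails at once if the knob is forced: more than 25 N between its tooth and the index plate or the warmer (pressed hard on a land, or wrenched while locked) (contact force between dial_seat and warmer above 25 N).
It fails at once if the slides are shifted by more than 15 mm (distance of slides_mid from where it was at the start of the episode above 0.015 m).
It fails at once if the mould is shifted by more than 15 mm (distance of mould_mid from where it was at the start of the episode above 0.015 m).
It also fails if it takes over 53 s, if anything falls off the work surface, if the arm or the gripper's body presses on something with over 40 N, if the wrist force passes 120 N, or if a joint passes its speed limit or range.

ROBOT

A 6-joint arm with a two-finger parallel gripper is mounted at the origin on a cart in front of the work surface, level with it; the furniture and walls round the work are solid. World frame = base frame: x ahead of the robot, y to its left, z up, the work surface at z = 0. Lengths are in m, angles in degrees, forces in N, time in s.
With the tool pointing down it reaches from about 0.4 to 0.825 m from the base axis. Payload 7 kg.
Tool frame: the origin (TCP) lies on the front face of the gripper's body, between the roots of the fingers; the fingertips stand 66 mm ahead of it and the grasp point (between the pads) lies 47 mm ahead of it; z points along the fingers, y is the line along which they close (so a half turn about z gives the same grasp; the last joint's range is limited). The gripper opens to 88 mm and grips with 3 to 60 N. Pads are 19 mm wide; open, the fingers measure 130 mm over their backs; the gripper's body (78 mm by 193 mm) begins 47 mm behind the grasp point.
Start: joints at [-46.69, 20.546, 0.682, 0, -70.136, -16.507], TCP at [0.304, -0.602, 0.292] pointing down, gripper open.
Joint ranges: [-176.03, 176.03], [-82.01, 121.73], [-58.28, 71.71], [-173.87, 95.51], [-174.79, -0.11], [-173.66, 173.66]. Speed limits (degrees/s): [136.94, 136.94, 172.46, 180, 180, 180].

INTERFACE

Orientations are given as [roll, pitch, yaw] about the fixed x, y, z axes, in that order (R = Rz(yaw) Ry(pitch) Rx(roll)).
In Python, from plant import ctrl gives the robot as it stands.
- The arm moves only by the tool send_rows, never from a script. Its argument "deltas" is a list of rows, each a list of 2 entries, a list of its own where there are three numbers: the shift along the tool's x, y, z each as a share of 800 mm, from -1 to 1, then the turn about the tool's z as a share of 90 degrees, from -1 to 1. A call has exactly 5 rows; each row is the pose to reach, as a shift and turn from the pose commanded when the call began, along the tool's axes at that moment; what a row does not reach only later rows make up. A row lasts 1/12 s, in which the tool goes at most 41.7 mm and 7.16 degrees, less where a joint would pass 70% of its speed; a pose out of reach is approached as far as the arm can. A call with a number of a shift or a turn outside -1 to 1 is refused whole. A call with a gripper value outside its range is refused whole. "gripper" is the opening, from 0 (shut) to 1 (fully open), set as the call begins (left out, the last holds). The fingers move at their own pace and stop on an object; the grip force is fixed at half the most. Time passes only in rows, so rows that repeat a pose let the fingers close, or fill a call up. It gives the time, the measured TCP pose, the force, the opening and the grip force at its end, in the units of the state.
- ctrl.get_obs(): the state, without advancing time (a new reading comes with each control period).
- ctrl.snapshot(name): name is "side" or "top" or "wrist"; returns a dict with "color" (400x640x3 uint8, red, green, blue), "vertical_fov" (degrees; the focal length in pixels is half the picture's height over the tangent of half this angle, whatever the lens; pixels are square), "cx", "cy" (the principal point, pixels), "k1" (the pictures are not rectified: a ray, as slopes to the right and down, at radius r is drawn at 1 + k1 r^2 times it, then the intrinsics apply), "rvec" (rotation vector, rad) and "tvec" (3), from world to camera coordinates, as OpenCV has them. Camera axes: x right, y down, z forward; pixel columns grow to the right and rows downward; lengths in m; the calibration is good to about 2 mm. A picture is of the moment at which its call begins. There is no depth.
- ctrl.close_job(): hands the job in; it is judged then, once.
Trained networks look in a picture, given as the dict that the camera call returned (one of the last four; its "shot" number tells which), for a name from the list of things; names that differ only in an ending like _2 or _b are one class to them, and where a whole thing is asked for, a point or a joint stands for the part that bears it (a point fixed in the world has none). Each returns a list of dicts, best first, with "conf" (0 to 1); they miss things now and then, are a little off and sometimes report something else, mostly with a low value. They report only what shows in the picture. A call takes as long as a camera call.
- ctrl.boxes_of(picture, thing): "xy" ([column, row] as shares, 0 to 1, of the picture: columns of its width, rows of its height, amid what is visible of it).
- ctrl.cut_out(picture, thing): "pixels" (400x640 bool, what is visible of it) and "xy" ([column, row] as shares, 0 to 1, of the picture: columns of its width, rows of its height, amid what is visible of it).
The state is a dict: "clock": time; "joint_pos": joint angles; "qvel": joint speeds; "tau": joint torques, N m; "tool_pos": TCP position; "orientation": TCP orientation; "force": force on the tool from outside, world axes, zero at the start; "moment": the same for the moment, N m; "opening": finger opening in m; "gripper_force": force on a finger pad.
Only numpy, scipy, OpenCV 4.12 (cv2) and the standard library are available. Lean on these libraries where they do the work, as an engineer would, in place of code of your own. Each camera call takes 0.05 s, during which the arm holds its last target. There are 200 camera calls.

## Working session

There is one attempt and no reset: what is moved stays moved. The work goes in short steps, Python scripts to look and compute and a tool call to move; the robot and the scene stay as the last step left them, time stands still between calls to the robot, and variables do not carry over. Pictures are saved under pics/ and viewed, at most 10 in all, crops included, and the job is handed in when it is done.

Besides the shell and the picture viewer there is one more tool, called after "Request:" as name([rows], argument=value, ...), one row to a line, values as JSON. send_rows: Moves the arm, as the interface text tells. Shift numbers are shares of 800 mm and turn numbers shares of 90 degrees, none past 1 either way. Its arguments: {"type":"object","properties":{"deltas":{"type":"array","items":{"type":"array"}},"gripper":{"type":"number"}},"required":["deltas"]}

```bash
mkdir -p pics; ls
cat > h.py <<'E'
import numpy as np, cv2
from plant import ctrl
from scipy.spatial.transform import Rotation as R
def K(s):
    h,w=s["color"].shape[:2]; f=h/2/np.tan(np.radians(s["vertical_fov"])/2)
    return np.array([[f,0,s["cx"]],[0,f,s["cy"]],[0,0,1.]]), np.array([s["k1"],0,0,0,0.])
def px2w(s,uv,z):
    k,d=K(s); n=cv2.undistortPoints(np.array([[uv]],float),k,d)[0,0]
    Rm=cv2.Rodrigues(np.array(s["rvec"],float))[0]; t=np.array(s["tvec"],float).ravel()
    c=-Rm.T@t; r=Rm.T@np.array([n[0],n[1],1]); return c+r*(z-c[2])/r[2]
def w2px(s,p):
    k,d=K(s); return cv2.projectPoints(np.array(p,float).reshape(-1,3),np.array(s["rvec"],float),np.array(s["tvec"],float),k,d)[0][:,0]
def save(s,n): cv2.imwrite("pics/"+n,s["color"][:,:,::-1])
E
python3 - <<'E'
from h import *
o=ctrl.get_obs(); print(o)
for c in ["top","side"]:
    s=ctrl.snapshot(c); save(s,c+"1.png")
    for t,z in [("warmer",.055),("knob_grip",.0935),("pointer_tip",.0605),("clip_mid",.06),("slides_mid",.063),("mould_mid",.065)]:
        for b in ctrl.boxes_of(s,t)[:2]:
            uv=np.array(b["xy"])*[640,400]; print(c,t,round(b["conf"],2),uv.round(1),px2w(s,uv,z).round(4))
E
```

```text
pics
{'clock': 0.0, 'joint_pos': array([-4.66900991e+01,  2.05931936e+01,  6.34373578e-01, -2.17866895e-02,
       -7.01346123e+01, -1.65089625e+01]), 'qvel': array([-0.07750071, -0.07210864,  0.02734709,  0.06504279, -0.01770631,
       -0.07015264]), 'tau': array([-9.36293945e-04, -5.82717204e+01,  2.93064594e+01,  6.99743316e+00,
        6.87775886e-03, -1.53573164e-04]), 'tool_pos': array([ 0.30420097, -0.60215019,  0.29120205]), 'orientation': array([ 1.79904599e+02, -6.91666130e-03, -1.53206476e+02]), 'force': array([ 0.44196405, -0.07478429, -0.39356585]), 'moment': array([0.01198531, 0.01639951, 0.00437447]), 'gripper_force': 0.0, 'opening': 0.08749008657253081}
top warmer 0.95 [324.9 222. ] [ 0.5141 -0.3329  0.055 ]
top knob_grip 0.66 [289.8 205.7] [ 0.5398 -0.275   0.0935]
top pointer_tip 0.9 [291.3 209.1] [ 0.5375 -0.2746  0.0605]
top pointer_tip 0.35 [289.7 209.5] [ 0.5368 -0.2717  0.0605]
top slides_mid 0.57 [322.1 220.5] [ 0.5162 -0.3283  0.063 ]
top mould_mid 0.92 [341.7 204. ] [ 0.5442 -0.3629  0.065 ]
side warmer 0.76 [314.7 238.3] [ 0.5223 -0.2494  0.055 ]
side warmer 0.41 [306.7 226. ] [ 0.5436 -0.2827  0.055 ]
side knob_grip 0.63 [309.4 226.2] [ 0.5301 -0.2378  0.0935]
side pointer_tip 0.6 [304.9 221.7] [ 0.5482 -0.2885  0.0605]
side clip_mid 0.44 [335.9 225. ] [ 0.4868 -0.2887  0.06  ]
side slides_mid 0.63 [326.8 184. ] [ 0.5232 -0.4224  0.063 ]
side mould_mid 0.76 [314.8 198.7] [ 0.5402 -0.3613  0.065 ]
side mould_mid 0.56 [328.  183.6] [ 0.5204 -0.4215  0.065 ]
```

Run:
```python
from h import *
a=cv2.imread("pics/top1.png")[150:290,230:410]; b=cv2.imread("pics/side1.png")[140:290,220:420]
a=cv2.resize(a,None,fx=4,fy=4,interpolation=2)[:, :]; b=cv2.resize(b,None,fx=4,fy=4,interpolation=2)
cv2.imwrite("pics/ta.png",a);cv2.imwrite("pics/sa.png",b)
```

```text
(no output)
```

View pics/ta.png

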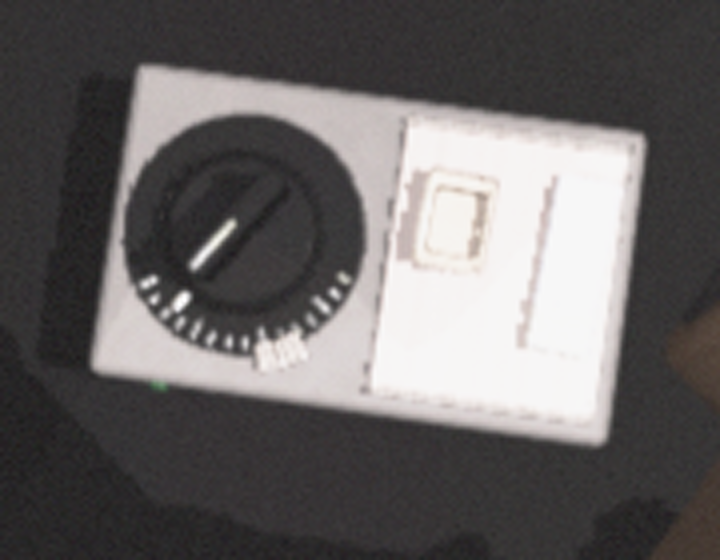

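View pics/sa.png

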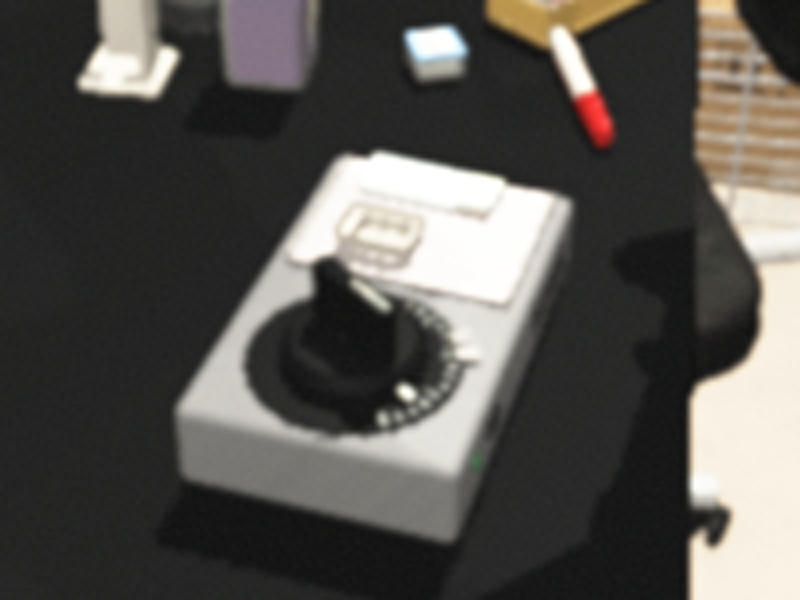

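The top crop shows the dial ring centred near (245,233), the white pointer tip at (182,300) and the clip at (282,352). The housing corners are at (140,68), (643,133), (605,443) and (95,372). The slides and mould lie to the right, clear of the knob. The side crop agrees.

```bash
cat >> h.py <<'E'
def ang(v): return np.degrees(np.arctan2(v[1],v[0]))
E
python3 - <<'E'
from h import *
s=ctrl.snapshot("top"); f=lambda u,v,z:px2w(s,(230+(u+.5)/4-.5,150+(v+.5)/4-.5),z)
print("cam",s["vertical_fov"])
C=np.array([f(*c,.055) for c in [(140,68),(643,133),(605,443),(95,372)]])
print(C.round(4)); print([np.linalg.norm(C[i]-C[i-1]).round(4) for i in range(4)])
m=C.mean(0); y=(C[0]+C[3]-C[1]-C[2]);y/=np.linalg.norm(y); print("mid",m,"yaw y",ang(y)-90,"axis from corners",m+.055*y)
# ring: dark region ellipse extremes
ring=f(245,233,.0575); print("ring",ring)
for n,u,v,z in [("tip",182,300,.0605),("clip",282,352,.06)]:
    p=f(u,v,z); 
    for c in (ring,m+.055*y): d=p-c; print(n,p.round(4),np.linalg.norm(d[:2]).round(4),ang(d))
a,b=f(195,268,.1025),f(233,222,.1025); print("line",a,b,ang(a-b))
a,b=f(208,278,.1025),f(284,190,.1025); print("bar edge",ang(a-b))
q=ctrl.get_obs(); print("tool",R.from_euler("xyz",q["orientation"],degrees=True).as_matrix().round(3))
E
```

```text
cam 43.59966186063549
[[ 0.6153 -0.2268  0.055 ]
 [ 0.5811 -0.4498  0.055 ]
 [ 0.4455 -0.4289  0.055 ]
 [ 0.4801 -0.2066  0.055 ]]
[np.float64(0.1367), np.float64(0.2256), np.float64(0.1372), np.float64(0.2249)]
mid [ 0.53052817 -0.32802687  0.055     ] yaw y -8.788167830195931 axis from corners [ 0.53893116 -0.27367258  0.055     ]
ring [ 0.53996984 -0.27351858  0.0575    ]
tip [ 0.5107 -0.2459  0.0605] 0.0402 136.6288226512434
tip [ 0.5107 -0.2459  0.0605] 0.0396 135.4345086391671
clip [ 0.4873 -0.2894  0.06  ] 0.055 -163.21728977139622
clip [ 0.4873 -0.2894  0.06  ] 0.054 -163.0554425096301
line [ 0.52079474 -0.25655783  0.1025    ] [ 0.53977119 -0.27260864  0.1025    ] 139.77453525723195
bar edge 138.47834284507033
tool [[-0.893 -0.451  0.   ]
 [-0.451  0.893 -0.   ]
 [-0.    -0.    -1.   ]]
```

Request:
send_rows([
  [[-0.044,0.023,0.008],0.076],
  [[-0.088,0.046,0.016],0.152],
  [[-0.132,0.069,0.024],0.228],
  [[-0.176,0.092,0.032],0.304],
  [[-0.22,0.115,0.04],0.38],
], gripper=0.6)

```text
clock: 1.17
tool_pos: [0.4196, -0.441, 0.2604]
orientation: [-180.0, 0.0, 172.6]
force: [0.7, -0.3, 0.5]
opening: 0.0599
gripper_force: 0.0
```

```bash
cat >> h.py <<'E'
def to(p,bar):
    "shares from measured pose to TCP p with tool y across the bar direction (deg)"
    q=ctrl.get_obs(); M=R.from_euler("xyz",q["orientation"],degrees=True).as_matrix()
    d=M.T@(np.array(p)-q["tool_pos"]); y=ang(M[:,1]); t=-((bar-90-y+90)%180-90)
    print("t",q["clock"],"pos",q["tool_pos"].round(4),"rpy",q["orientation"].round(2),"F",np.round(q["force"],1),"open",round(q["opening"],4),"j",q["joint_pos"].round(1))
    print("shift shares",(d/.8).round(4),"turn deg",t.round(2),"share",(t/90).round(4))
E
python3 -c "
from h import *
to([.5395,-.2736,.22],138)"
```

```text
t 1.1667 pos [ 0.4196 -0.441   0.2604] rpy [-1.7999e+02  2.0000e-02  1.7256e+02] F [ 0.7 -0.3  0.5] open 0.0599 j [-28.1  15.6 -10.7   0.  -63.7 -69.4]
shift shares [-0.1215  0.2269  0.0505] turn deg 34.56 share 0.3841
```

Request:
send_rows([
  [[-0.024,0.045,0.01],0.077],
  [[-0.048,0.09,0.02],0.154],
  [[-0.072,0.135,0.03],0.231],
  [[-0.097,0.18,0.04],0.308],
  [[-0.1215,0.227,0.05],0.384],
])

```text
clock: 1.58
tool_pos: [0.5321, -0.2822, 0.2227]
orientation: [180.0, 0.0, 138.8]
force: [0.3, -1.3, -0.6]
opening: 0.0526
gripper_force: 0.0
```

Run:
```python
from h import *
to([.5395,-.2736,.1405],138)
s=ctrl.snapshot("wrist"); save(s,"w1.png")
for t,z in [("knob_grip",.1025),("pointer_tip",.0605),("clip_mid",.06)]:
    for b in ctrl.boxes_of(s,t)[:1]:
        uv=np.array(b["xy"])*[640,400]; print(t,round(b["conf"],2),uv.round(1),px2w(s,uv,z).round(4))
c=np.array([.5395,-.2736,0])
P=[c+[0,0,.1025]]+[c+np.array([.027*np.cos(a),.027*np.sin(a),.1025]) for a in np.radians([138,318])]+[c+[.045*np.cos(2.4086),.045*np.sin(2.4086),.0605],[.4873,-.2894,.06]]
P+=[c+[.054*np.cos(a),.054*np.sin(a),.0575+.0025] for a in np.arange(0,6.28,.3)]
im=cv2.imread("pics/w1.png")
for p in w2px(s,P): cv2.circle(im,tuple(int(round(v)) for v in p),2,(0,0,255),-1)
cv2.imwrite("pics/w1a.png",im)
```

```text
t 1.5833 pos [ 0.5321 -0.2822  0.2227] rpy [1.7998e+02 4.0000e-02 1.3876e+02] F [ 0.3 -1.3 -0.6] open 0.0526 j [  -9.4   16.8  -14.3    0.   -58.8 -121.9]
shift shares [0.0002 0.0141 0.1027] turn deg 0.76 share 0.0085
knob_grip 0.75 [335.9 200.5] [ 0.5275 -0.2672  0.1025]
clip_mid 0.77 [284.3 168.7] [ 0.4858 -0.2895  0.06  ]
```

View pics/w1a.png

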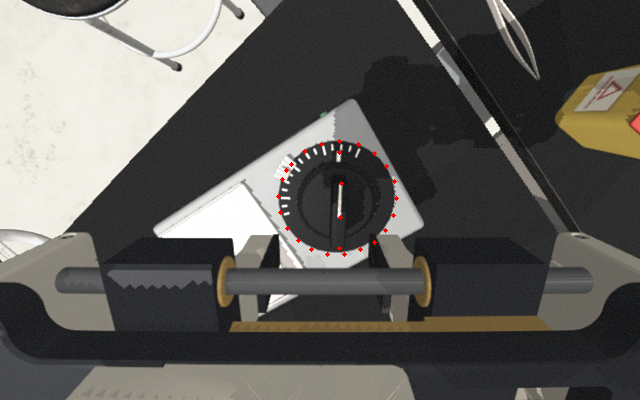

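The wrist view shows the dial ring under my projected dots, with the bar upright in the picture (column about 338), the pointer at the top and the clip at (285,168). My estimates agree, so I go down.

```bash
python3 -c "
from h import *
to([.5395,-.2736,.1405],138.4)"
```

```text
t 1.7833 pos [ 0.5318 -0.2828  0.2225] rpy [-1.7998e+02 -2.0000e-02  1.3930e+02] F [ 0.2 -0.8 -0.8] open 0.0528 j [  -9.4   16.8  -14.3    0.   -58.9 -121.3]
shift shares [1.000e-04 1.500e-02 1.024e-01] turn deg 0.9 share 0.01
```

Request:
send_rows([
  [[0,0.015,0.01],0.01],
  [[0,0.015,0.035],0.01],
  [[0,0.015,0.065],0.01],
  [[0,0.015,0.09],0.01],
  [[0,0.015,0.1],0.01],
])

```text
clock: 2.2
tool_pos: [0.5371, -0.2756, 0.1403]
orientation: [-179.9, -0.2, 138.2]
force: [-0.9, -0.3, -0.8]
opening: 0.0523
gripper_force: 0.0
```

Request:
send_rows([
  [[0,0,0.001],0],
  [[0,0,0.002],0],
  [[0,0,0.002],0],
  [[0,0,0.002],0],
  [[0,0,0.002],0],
])

```text
clock: 2.62
tool_pos: [0.5396, -0.275, 0.1423]
orientation: [179.9, 0.1, 138.2]
force: [0.1, 0.3, 0.1]
opening: 0.0524
gripper_force: 0.0
```

Run:
```python
from h import *
to([.5395,-.2736,.1405],138.4)
s=ctrl.snapshot("wrist"); cv2.imwrite("pics/w2.png",cv2.resize(s["color"][80:330,180:500,::-1],None,fx=2.4,fy=2.4))
```

```text
t 2.6167 pos [ 0.5396 -0.275   0.1423] rpy [1.7994e+02 1.0000e-01 1.3820e+02] F [0.1 0.3 0.1] open 0.0524 j [  -8.5   21.7  -19.1    0.   -49.1 -123.3]
shift shares [0.0013 0.0013 0.0022] turn deg -0.2 share -0.0022
```

View pics/w2.png

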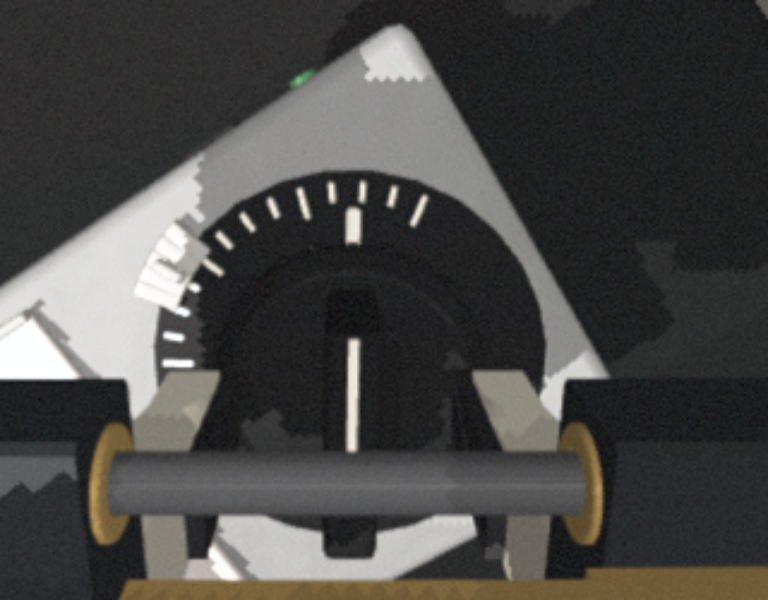

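The bar (column 352) is well centred between the fingers (219 and 473) and parallel to the pads. I close.

Request:
send_rows([
  [[0.001,0.0005,0.001],0],
  [[0.001,0.0005,0.001],0],
  [[0.001,0.0005,0.001],0],
  [[0.001,0.0005,0.001],0],
  [[0.001,0.0005,0.001],0],
], gripper=0)

```text
clock: 3.08
tool_pos: [0.5388, -0.2739, 0.1403]
orientation: [-180.0, -0.0, 138.2]
force: [0.6, -0.5, -0.2]
opening: 0.0252
gripper_force: 0.0
```

Request:
send_rows([
  [[0,0,0],0],
  [[0,0,0],0],
  [[0,0,0],0],
  [[0,0,0],0],
  [[0,0,0],0],
])

```text
clock: 3.5
tool_pos: [0.5393, -0.2734, 0.1403]
orientation: [179.9, 0.0, 138.2]
force: [1.3, 5.7, 0.2]
opening: 0.012
gripper_force: 30.0
```

```bash
python3 -c "
from h import *
to([.5395,-.2736,.1405],138.4);q=ctrl.get_obs();print(q['moment'],q['gripper_force'])"
```

```text
t 3.5 pos [ 0.5393 -0.2734  0.1403] rpy [1.7994e+02 2.0000e-02 1.3820e+02] F [1.3 5.7 0.2] open 0.012 j [  -8.4   21.8  -19.2   -0.   -48.9 -123.4]
shift shares [-0.0004  0.     -0.0003] turn deg -0.2 share -0.0022
[ 1.79264841 -0.81128603 -0.06289878] 29.953236803412437
```

Request:
send_rows([
  [[0,0,-0.0025],0],
  [[0,0,-0.0055],0],
  [[0,0,-0.0085],0],
  [[0,0,-0.0115],0],
  [[0,0,-0.0133],0],
])

```text
clock: 3.92
tool_pos: [0.5392, -0.2734, 0.1508]
orientation: [179.9, 0.0, 138.2]
force: [2.8, 4.5, -2.4]
opening: 0.0117
gripper_force: 30.0
```

Request:
send_rows([
  [[0,0,0],0],
  [[0,0,0],0],
  [[0,0,0],0],
  [[0,0,0],0],
  [[0,0,0],0],
])

```text
clock: 4.33
tool_pos: [0.5392, -0.2734, 0.151]
orientation: [179.9, 0.0, 138.2]
force: [1.6, 4.8, 0.8]
opening: 0.0116
gripper_force: 30.0
```

Run:
```python
from h import *
to([.5395,-.2736,.1405],138.4)
s=ctrl.snapshot("wrist"); cv2.imwrite("pics/w3.png",cv2.resize(s["color"][80:330,180:500,::-1],None,fx=2.4,fy=2.4))
```

```text
t 4.3333 pos [ 0.5392 -0.2734  0.151 ] rpy [1.7994e+02 2.0000e-02 1.3820e+02] F [1.6 4.8 0.8] open 0.0116 j [  -8.4   21.1  -18.6   -0.   -50.2 -123.4]
shift shares [-0.0004  0.      0.0131] turn deg -0.2 share -0.0022
```

View pics/w3.png

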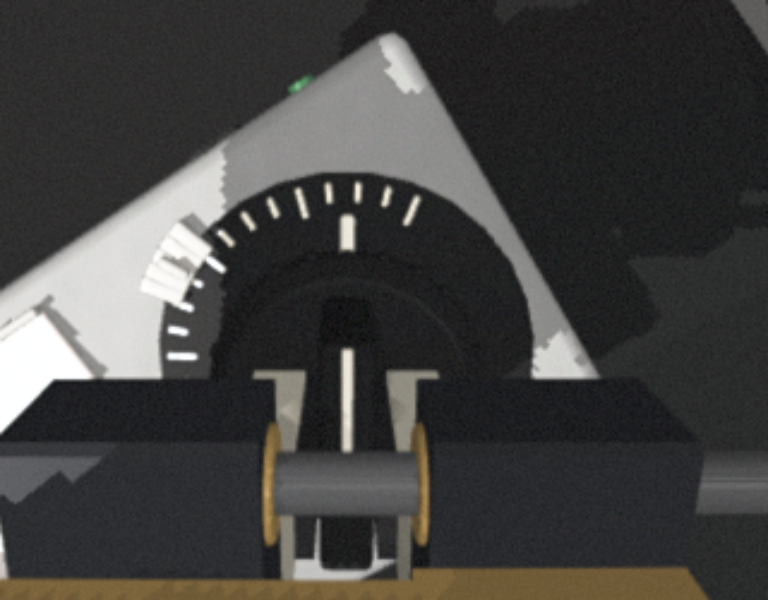

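Run:
```python
from h import *
s=ctrl.snapshot("wrist")
a=np.radians(138.2);u=np.array([np.cos(a),np.sin(a),0]);c=np.array([.5393,-.2735,0])
for h in (0,.0108):
    print(h,((w2px(s,[c+.045*u+[0,0,.0605+h],c+.036*u+[0,0,.0695+h],c+.027*u+[0,0,.1025+h]])-[180,80])*2.4).round(0).tolist())
```

```text
0 [[349.0, 207.0], [349.0, 248.0], [350.0, 325.0]]
0.0108 [[349.0, 215.0], [349.0, 259.0], [350.0, 343.0]]
```

The pointer tip at row 215 matches a pull of 10.8 mm, so the knob is out. Next I turn it anticlockwise.

Request:
send_rows([
  [[0,0,0],-0.03],
  [[0,0,0],-0.08],
  [[0,0,0],-0.13],
  [[0,0,0],-0.18],
  [[0,0,0],-0.23],
])

```text
clock: 4.85
tool_pos: [0.5393, -0.2734, 0.151]
orientation: [179.9, 0.0, 159.1]
force: [2.8, 5.1, 0.1]
opening: 0.0121
gripper_force: 29.9
```

Request:
send_rows([
  [[0,0,0],-0.06],
  [[0,0,0],-0.12],
  [[0,0,0],-0.18],
  [[0,0,0],-0.24],
  [[0,0,0],-0.27],
])

```text
clock: 5.27
tool_pos: [0.5393, -0.2732, 0.151]
orientation: [180.0, 0.1, -176.5]
force: [2.5, 5.7, 0.1]
opening: 0.0119
gripper_force: 29.9
```

Request:
send_rows([
  [[0,0,0],0],
  [[0,0,0],0],
  [[0,0,0],0],
  [[0,0,0],0],
  [[0,0,0],0],
])

```text
clock: 5.68
tool_pos: [0.5393, -0.2732, 0.1509]
orientation: [180.0, 0.1, -176.8]
force: [2.2, 5.4, 0.5]
opening: 0.0118
gripper_force: 30.0
```

Run:
```python
from h import *
to([.5395,-.2736,.1483],196.7);print(ctrl.get_obs()["moment"])
s=ctrl.snapshot("wrist"); cv2.imwrite("pics/w4.png",cv2.resize(s["color"][80:330,180:500,::-1],None,fx=2.4,fy=2.4))
```

```text
t 5.6833 pos [ 0.5393 -0.2732  0.1509] rpy [ 1.7996e+02  6.0000e-02 -1.7679e+02] F [2.2 5.4 0.5] open 0.0118 j [ -8.4  21.1 -18.6  -0.1 -50.2 -78.4]
shift shares [-0.0002 -0.0005  0.0033] turn deg -13.49 share -0.1499
[ 2.236802   -0.91952978  0.01923472]
```

View pics/w4.png

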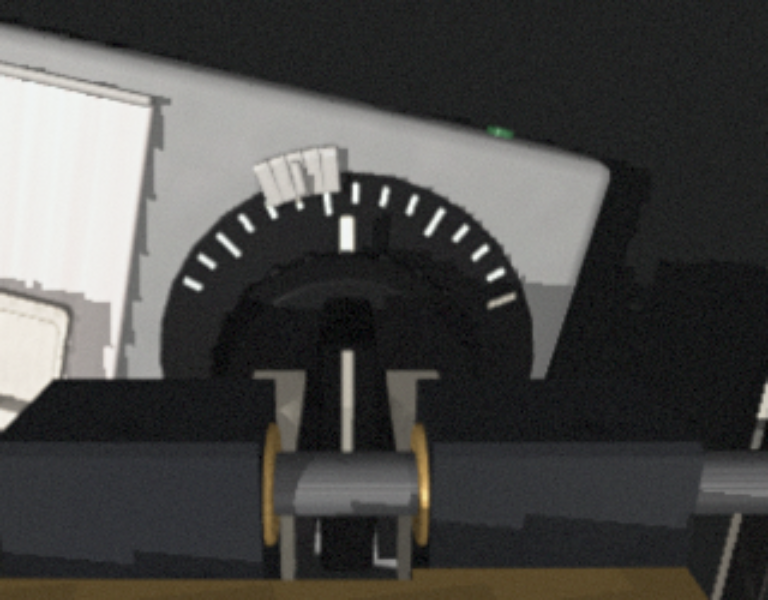

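The pointer tip is at (347,230), just short of the clip centred near (298,175). I press lightly here and read the force.

Request:
send_rows([
  [[0,0,0.001],0],
  [[0,0,0.002],0],
  [[0,0,0.003],0],
  [[0,0,0.004],0],
  [[0,0,0.005],0],
])

```text
clock: 6.15
tool_pos: [0.5393, -0.2733, 0.1473]
orientation: [180.0, 0.1, -176.8]
force: [1.6, 7.6, 5.4]
opening: 0.0122
gripper_force: 30.0
```

Request:
send_rows([
  [[0,0,0],0],
  [[0,0,0],0],
  [[0,0,0],-0.004],
  [[0,0,0],-0.008],
  [[0,0,0],-0.012],
])

```text
clock: 6.57
tool_pos: [0.5393, -0.2732, 0.1472]
orientation: [180.0, 0.1, -175.7]
force: [2.1, 6.8, 2.5]
opening: 0.012
gripper_force: 29.9
```

Request:
send_rows([
  [[0,0,0.0005],-0.006],
  [[0,0,0.0005],-0.012],
  [[0,0,0.0005],-0.018],
  [[0,0,0.0005],-0.024],
  [[0,0,0.0005],-0.03],
])

```text
clock: 6.98
tool_pos: [0.5393, -0.2732, 0.1469]
orientation: [180.0, 0.1, -173.0]
force: [1.8, 6.8, 3.3]
opening: 0.0119
gripper_force: 29.9
```

Request:
send_rows([
  [[0,0,0.0005],-0.006],
  [[0,0,0.0005],-0.012],
  [[0,0,0.0005],-0.018],
  [[0,0,0.0005],-0.024],
  [[0,0,0.0005],-0.03],
])

```text
clock: 7.4
tool_pos: [0.5393, -0.2732, 0.1466]
orientation: [180.0, 0.1, -170.3]
force: [1.9, 7.7, 3.8]
opening: 0.0117
gripper_force: 29.9
```

Request:
send_rows([
  [[0,0,0.0005],-0.006],
  [[0,0,0.0005],-0.012],
  [[0,0,0.0005],-0.018],
  [[0,0,0.0005],-0.024],
  [[0,0,0.0005],-0.03],
])

```text
clock: 7.82
tool_pos: [0.5393, -0.2732, 0.1458]
orientation: [180.0, 0.1, -167.6]
force: [1.4, 5.9, 0.1]
opening: 0.0119
gripper_force: 30.0
```

The upward push has vanished, so the tooth is probably in the notch. I check by lowering a little without turning.

Request:
send_rows([
  [[0,0,0.0005],0],
  [[0,0,0.001],0],
  [[0,0,0.0015],0],
  [[0,0,0.0015],0],
  [[0,0,0.0015],0],
])

```text
clock: 8.23
tool_pos: [0.5393, -0.2732, 0.1445]
orientation: [180.0, 0.1, -167.6]
force: [2.1, 6.1, -0.5]
opening: 0.0118
gripper_force: 30.0
```

Request:
send_rows([
  [[0,0,0.001],0],
  [[0,0,0.002],0],
  [[0,0,0.003],0],
  [[0,0,0.004],0],
  [[0,0,0.0045],0],
])

```text
clock: 8.65
tool_pos: [0.5393, -0.2732, 0.1409]
orientation: [180.0, 0.1, -167.6]
force: [3.1, 6.0, 0.4]
opening: 0.0119
gripper_force: 30.0
```

Request:
send_rows([
  [[0,0,0.0003],0],
  [[0,0,0.0005],0],
  [[0,0,0.0005],0],
  [[0,0,0.0005],0],
  [[0,0,0.0005],0],
])

```text
clock: 9.07
tool_pos: [0.5393, -0.2732, 0.1405]
orientation: [180.0, 0.1, -167.6]
force: [3.1, 5.8, 0.1]
opening: 0.0117
gripper_force: 30.0
```

Request:
send_rows([
  [[0,0,0.0003],0],
  [[0,0,0.0006],0],
  [[0,0,0.0006],0],
  [[0,0,0.0006],0],
  [[0,0,0.0006],0],
])

```text
clock: 9.48
tool_pos: [0.5393, -0.2732, 0.1403]
orientation: [180.0, 0.1, -167.6]
force: [1.9, 6.8, 1.9]
opening: 0.0117
gripper_force: 30.0
```

Request:
send_rows([
  [[0,0,0.0002],0],
  [[0,0,0.0004],0],
  [[0,0,0.0004],0],
  [[0,0,0.0004],0],
  [[0,0,0.0004],0],
])

```text
clock: 9.9
tool_pos: [0.5393, -0.2732, 0.1402]
orientation: [180.0, 0.1, -167.6]
force: [0.8, 7.2, 4.9]
opening: 0.0121
gripper_force: 30.0
```

The home stop is felt at z = 0.1402, the starting height. I release and go straight up.

Request:
send_rows([
  [[0,0,0],0],
  [[0,0,0],0],
  [[0,0,0],0],
  [[0,0,0],0],
  [[0,0,0],0],
], gripper=0.6)

```text
clock: 10.32
tool_pos: [0.5385, -0.2742, 0.1396]
orientation: [180.0, -0.0, -167.6]
force: [-0.2, -0.4, 0.6]
opening: 0.0392
gripper_force: 0.0
```

Request:
send_rows([
  [[0,0,0],0],
  [[0,0,0],0],
  [[0,0,-0.01],0],
  [[0,0,-0.03],0],
  [[0,0,-0.06],0],
])

```text
clock: 10.73
tool_pos: [0.5376, -0.2737, 0.1868]
orientation: [179.9, -0.2, -167.6]
force: [0.7, -0.0, -0.4]
opening: 0.0525
gripper_force: 0.0
```

Request:
send_rows([
  [[0,0,-0.03],0],
  [[0,0,-0.06],0],
  [[0,0,-0.06],0],
  [[0,0,-0.06],0],
  [[0,0,-0.06],0],
])

```text
clock: 11.15
tool_pos: [0.5385, -0.2738, 0.2359]
orientation: [180.0, 0.0, -167.6]
force: [0.2, 0.1, -0.9]
opening: 0.0526
gripper_force: 0.0
```

Run:
```python
from h import *
to([.5393,-.2732,.23],192.4)
s=ctrl.snapshot("wrist")
a=np.radians(192.4);u=np.array([np.cos(a),np.sin(a),0]);c=np.array([.5393,-.2735,0])
im=cv2.resize(s["color"][100:270,230:440,::-1],None,fx=3.5,fy=3.5)
for h,col in ((0,(0,0,255)),(.008,(0,255,0))):
    for p in (w2px(s,[c+.045*u+[0,0,.0605+h],c+.027*u+[0,0,.1025+h]])-[230,100])*3.5:
        print(h,p.round(0)); cv2.circle(im,(int(p[0])+12,int(p[1])),2,col,-1)
cv2.imwrite("pics/w5.png",im)
```

```text
t 11.15 pos [ 0.5385 -0.2738  0.2359] rpy [ 1.7999e+02  2.0000e-02 -1.6763e+02] F [ 0.2  0.1 -0.9] open 0.0526 j [ -8.5  16.3 -13.1  -0.  -60.6 -69.2]
shift shares [-0.0012  0.0005  0.0073] turn deg -0.03 share -0.0004
0 [331. 182.]
0 [332. 285.]
0.008 [331. 186.]
0.008 [332. 294.]
```

View pics/w5.png

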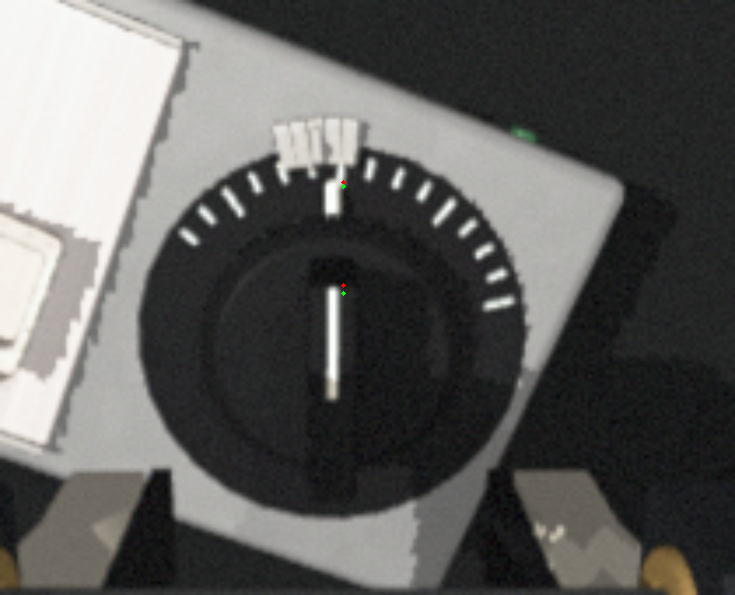

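The pointer tip at (332,181) matches the home height. It is about 4° short of the clip's middle and under its width, and the gripper is clear. I hand in.

```bash
python3 -c "
from plant import ctrl
print(ctrl.close_job())"
```

```text
the job is handed in; nothing more can be done
None
```

The knob was pulled out, turned to the clip and pushed fully home in the notch there, about 4° short of the clip's middle, and the job is handed in at about 11 s; the slides and mould weren't touched, and no verdict came back.

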